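# Fit the bleed knob on its D-stem and hold the valve open

### The arm

A 6-joint arm with a two-finger parallel gripper is mounted at the origin on the work surface. World frame = base frame: x ahead of the robot, y to its left, z up, the work surface at z = 0. Lengths are in m, angles in degrees, forces in N, time in s.
With the tool pointing down it reaches from about 0.425 to 0.925 m from the base axis. Payload 12.5 kg.
Tool frame: the origin (TCP) lies midway between the tips of the shut fingers; the grasp point (between the pads) lies 19 mm behind it; x points along the fingers, z is the direction in which the jaws open and shut, and the axes are right-handed (so a half turn about x gives the same grasp; the last joint's range is limited). The gripper opens to 85 mm and grips with 20 to 120 N. Pads are 22 mm wide; open, the fingers measure 114 mm over their backs; the gripper's body (76 mm by 85 mm) begins 54 mm behind the grasp point. The pads swing forward as they close: fully open they stand 13 mm farther back than shut.
Start: joints at [60.756, 28.126, 89.318, -0, 62.55, -6.05], TCP at [0.246, 0.575, 0.231] pointing down, gripper open.
Joint ranges: [-177.58, 177.58], [-47.91, 125.51], [2.72, 160], [-65.01, 245.01], [3.68, 167.84], [-153.87, 153.87]. Speed limits (degrees/s): [127.2, 127.2, 159.86, 180, 180, 180].

### API

Orientations are given as a 3x3 rotation matrix whose columns are the frame's x, y, z axes.
In Python, from station import manip gives the robot as it stands.
- The arm moves only by the tool send_rows, never from a script. Its argument "moves" is a list of rows, each an object with "linear": the shift along the tool's x, y, z in mm, a list of three; "rot": the turn, a rotation vector about the tool's x, y, z in rad, a list of three. A call has 1 to 10 rows; each row shifts and turns the commanded pose from where the row before left it, along the tool's axes as they then stand; what a row does not reach is not made up. A row lasts 1/12 s, in which the tool goes at most 41.7 mm and 7.16 degrees, less where a joint would pass 70% of its speed; a pose out of reach is approached as far as the arm can. A call is refused whole if a number of a shift passes 41.7 or a number of a turn 0.125, either way. A call with a gripper value outside its range is refused whole. "hand" is the closure in counts, from 0 (fully open) to 255 (shut), set as the call begins (left out, the last holds). The fingers move at their own pace and stop on an object; "force" is the grip in N (left out, the last holds). Time passes only in rows, so rows that do not move let the fingers close. It gives the time, the measured TCP pose, the force and the opening at its end, in the units of the state.
- manip.observe(): the state, without advancing time (a new reading comes with each control period).
- manip.get_image(name): name is "scene" or "side" or "wrist"; returns a dict with "img" (400x640x3 uint8, blue, green, red), "fx", "fy", "cx", "cy" (pixels), "extrinsics" (4x4, takes a point from camera to world coordinates); the wrist camera has in their place "tool_from_camera" (4x4, takes a point from camera to tool coordinates, whose origin is the TCP and whose axes are the tool frame's). Camera axes: x right, y up, looking along -z (the intrinsics and any distortion apply to the point x, -y, -z); pixel columns grow to the right and rows downward; lengths in m; the calibration is good to about 2 mm. A picture is of the moment at which its call begins: read the wrist's pose just before it. There is no depth.
- manip.job_done(): hands the job in, once; it reports no verdict.
The state is a dict: "time_s": time; "joint_positions": joint angles; "joint_velocities": joint speeds; "tau": joint torques, N m; "tcp_pos": TCP position; "orientation": TCP orientation; "ft_force": force on the tool from outside, world axes, zero at the start; "ft_torque": the same for the moment, N m; "opening": finger opening in m.
Only numpy, scipy, OpenCV 4.12 (cv2) and the standard library are available. Lean on these libraries where they do the work, as an engineer would, in place of code of your own. Each camera call takes 0.05 s, during which the arm holds its last target.

### The job

Press the red pressure-relief button on the pump unit fully down and let it spring back. Then take the loose black knob, turn it so that its flat matches the flat of the brass bleed-valve stem, push it fully onto the stem, and press knob and stem all the way down against the valve spring. Finish while still holding the knob pressed down, and do not knock over or push about the other things on the bench.

Things in the scene. Friction and masses are not known exactly. Their poses are not given: they have to be found in the camera images.
- stem_top (a point): Centre of the top end of the upright brass bleed-valve stem, 96 mm above the bench at rest. D section: 18 mm diameter, one flat 5 mm from the axis, top edge chamfered 2 mm. z is up along the stem, x points out through the flat (a red pointer on the black collar at the stem's foot turns with the stem and points the same way, out to 38 mm from the axis).
- bleed_stem (a joint): How far the stem is pressed down, m: 0 at rest, 0.006 all the way down (stop). Its spring pushes back with 3 N at the start of the travel and 9 N at the end. The stem also turns a little about its axis against stiff friction (0.25 N m) and otherwise keeps its angle.
- knob: Loose black knob, standing on its open end: 44 mm diameter, 40 mm tall, 65 to 105 g. Origin: centre of its underside, z up. D-shaped bore from below, 22 mm deep, 20 mm diameter, flat 6 mm from the axis on the +x side (1 mm clearance all round). A white line on its top and side marks +x. Fully home its underside is 22 mm below stem_top. Grip it across at any angle.
- relief_button (a joint): Travel of the red relief button, m: 0 up, 0.006 fully down (stop). 1.5 N starts it, 5 N holds it fully down; springs back by itself.
- relief_button_top (a point): Centre of the top face of the red round button (28 mm diameter, facing up), on the grey box of the pump unit, 66 mm above the bench at rest, 120 mm from the stem. The grey box's top is 48 mm above the bench.
- pump_unit: Fixed pump unit: plate 240 x 280 x 8 mm, origin at the centre of its underside. In its frame the stem stands at (-30, -60) mm on a steel block (80 x 80 mm, top 58 mm above the bench, with a black collar 38 mm wide, 10 mm high, round the stem), the button at (-30, +60) mm; a lying motor runs along y at x = +80 mm, top 70 mm above the bench.
- filter_bowl: Bystander: clear jar with black cap, 52 mm diameter, 50 mm tall, standing; origin at the centre of its underside.
- tape: Bystander: white tape roll lying flat, 56 mm diameter, 19 mm tall; origin at the centre of its underside.
- tin: Bystander: red tin, 54 mm diameter, 42 mm tall, standing; origin at the centre of its underside.
- wrench: Bystander: steel wrench lying flat, 180 mm long along its x, 38 mm wide at the jaw, 8 mm thick; origin at its middle on the bench.
- screwdriver: Bystander: orange-handled screwdriver lying along its x, 200 mm long, 26 mm thick; origin at its middle on the bench.
- brush: Bystander: brush with wooden handle lying along its x, 200 mm long, 42 mm wide, 20 mm thick; origin at its middle on the bench.
- fitting: Bystander: brass elbow fitting, 24 mm cube with a stub upward (44 mm tall in all) and one sideways along x; origin at the centre of its underside.
Things that resemble listed ones, but are neither listed nor needed, are in the scene too. Leave any brown or orange look-alike of the knob alone.

How it is judged:
By the outcome, as a careful person would: the job done as asked, in the order asked, and still so for the second after the job is handed in, while the arm keeps its last pose, push and grip.
It also fails if it takes over 54 s, if anything falls off the work surface, if the arm or the gripper's body presses on something with over 40 N, if the wrist force passes 120 N, or if a joint passes its speed limit or range.

## Working session

There is one attempt and no reset: what is moved stays moved. The work goes in short steps, Python scripts to look and compute and a tool call to move; the robot and the scene stay as the last step left them, time stands still between calls to the robot, and variables do not carry over. Pictures are saved under pics/ and viewed, and the job is handed in when it is done.

Besides the shell and the picture viewer there is one more tool, called after "Call:" by a JSON object that holds its "api" and its "payload", one argument or row to a line. send_rows: Moves the arm, as the interface text tells. Its arguments: {"type":"object","properties":{"moves":{"type":"array","items":{"type":"object","properties":{"linear":{"type":"array","items":{"type":"number"}},"rot":{"type":"array","items":{"type":"number"}}}}},"hand":{"type":"number"},"force":{"type":"number"}},"required":["moves"]}

```bash
mkdir -p pics; ls; python3 - <<'E'
from station import manip
import cv2,numpy as np
s=manip.observe();print(s)
for n in ("scene","side","wrist"):
    d=manip.get_image(n);cv2.imwrite(f"pics/{n}0.png",d["img"])
    print(n,d["fx"],d["fy"],d["cx"],d["cy"],[k for k in d]);print(np.round(d.get("extrinsics",d.get("tool_from_camera")),4))
E
```

```text
pics
{'time_s': 0.0, 'joint_positions': array([ 6.07538557e+01,  2.81653677e+01,  8.93514024e+01, -1.01899992e-03,
        6.25487716e+01, -6.04918195e+00]), 'joint_velocities': array([ 0.01483389,  0.03852544, -0.00107615, -0.04505379,  0.0825909 ,
       -0.0761184 ]), 'tau': array([-2.18231013e-03, -6.18469548e+01, -2.61589962e+01, -1.78775763e-04,
        4.13697824e-03,  4.31331625e-05]), 'tcp_pos': array([0.24603875, 0.57428041, 0.23070683]), 'orientation': array([[-5.45104848e-04, -9.19159428e-01,  3.93885324e-01],
       [-1.00581213e-03,  3.93885687e-01,  9.19158884e-01],
       [-9.99999346e-01,  1.04863328e-04, -1.13921070e-03]]), 'ft_force': array([-0.27306231,  0.31490201, -0.40653437]), 'ft_torque': array([-0.03385639,  0.02209737,  0.02888737]), 'opening': 0.08526423021573572}
scene 404.2025646522186 404.2025646522186 320.37603274540794 197.61483149431302 ['img', 'fx', 'fy', 'cx', 'cy', 'extrinsics']
[[ 0.5158 -0.5801  0.6304  1.3021]
 [ 0.8565  0.3322 -0.3951 -0.4913]
 [ 0.0198  0.7437  0.6682  0.8617]
 [ 0.      0.      0.      1.    ]]
side 478.2826093511385 478.2826093511385 323.94204424172875 199.21025257338957 ['img', 'fx', 'fy', 'cx', 'cy', 'extrinsics']
[[ 0.8967  0.2627 -0.3561  0.1009]
 [-0.4425  0.5487 -0.7094 -0.9788]
 [ 0.009   0.7937  0.6082  0.9306]
 [ 0.      0.      0.      1.    ]]
wrist 314.2605084564505 314.2605084564505 318.598564024053 198.1876222567056 ['img', 'fx', 'fy', 'cx', 'cy', 'tool_from_camera']
[[ 1.000e-04  2.794e-01 -9.602e-01 -1.420e-01]
 [-1.000e-03  9.602e-01  2.794e-01  7.100e-02]
 [ 1.000e+00  1.000e-03  4.000e-04 -5.000e-04]
 [ 0.000e+00  0.000e+00  0.000e+00  1.000e+00]]
```

View pics/scene0.png

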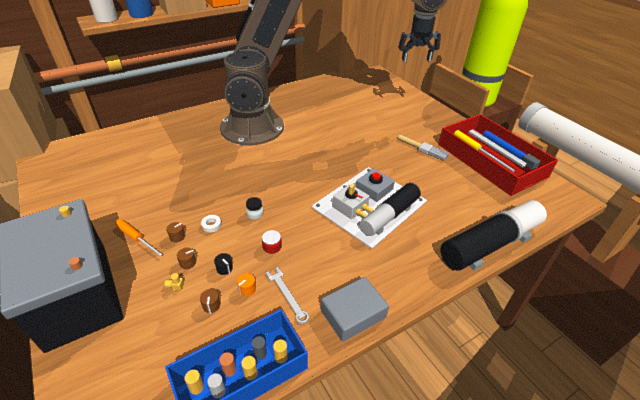

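View pics/side0.png

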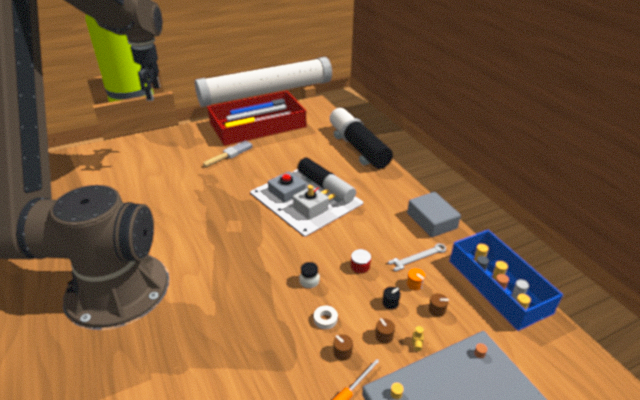

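View pics/wrist0.png

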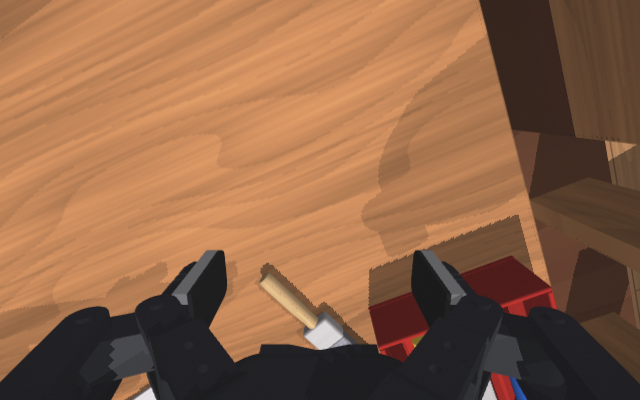

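Scene view: the black knob with its white line is at (224,264). It could be confused with the brown knobs at (177,232), (187,258) and (211,300), the orange knob at (247,285), and the black-capped jar at (255,208). The red button is at (376,178), against the red tin at (272,242); the stem is at (352,192). I choose the black knob at (224,264), and will check it in close crops.

```bash
cat > h.py <<'E'
import cv2,numpy as np
from station import manip
def cam(n):
    s=manip.observe();d=manip.get_image(n)
    if n=="wrist":
        T=np.eye(4);T[:3,:3]=s["orientation"];T[:3,3]=s["tcp_pos"];d["extrinsics"]=T@d["tool_from_camera"]
    return d
def ray(d,u,v):
    E=d["extrinsics"];r=np.array([(u-d["cx"])/d["fx"],-(v-d["cy"])/d["fy"],-1.0])
    r=E[:3,:3]@r;return E[:3,3],r/np.linalg.norm(r)
def plane(d,u,v,z):
    o,r=ray(d,u,v);return o+r*(z-o[2])/r[2]
def proj(d,p):
    E=d["extrinsics"];q=E[:3,:3].T@(np.asarray(p)-E[:3,3]);return d["cx"]+d["fx"]*q[0]/-q[2],d["cy"]+d["fy"]*q[1]/q[2]
def tri(obs):
    A=np.zeros((3,3));b=np.zeros(3)
    for d,u,v in obs:
        o,r=ray(d,u,v);P=np.eye(3)-np.outer(r,r);A+=P;b+=P@o
    x=np.linalg.solve(A,b);return x,[np.linalg.norm((np.eye(3)-np.outer(r,r))@(x-o)) for o,r in (ray(*t) for t in obs)]
def crop(d,u0,u1,v0,v1,s,name):
    cv2.imwrite("pics/"+name,cv2.resize(d["img"][v0:v1,u0:u1],None,fx=s,fy=s,interpolation=cv2.INTER_CUBIC))
E
python3 - <<'E'
from h import *
a=cam("scene");b=cam("side")
crop(a,165,285,200,310,6,"k_scene.png");crop(a,300,440,160,250,5,"p_scene.png")
crop(b,370,450,265,325,8,"k_side.png");crop(b,245,375,150,240,6,"p_side.png")
print(manip.observe()["time_s"])
E
```

```text
0.25
```

View pics/k_scene.png

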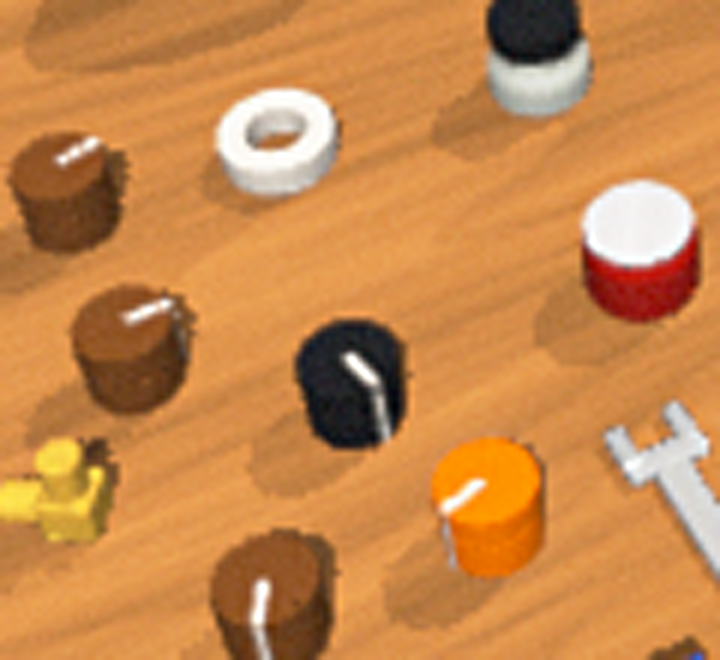

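View pics/p_scene.png

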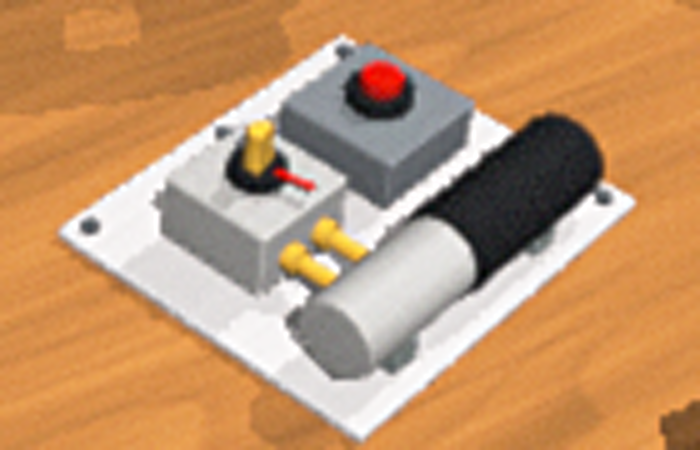

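View pics/k_side.png

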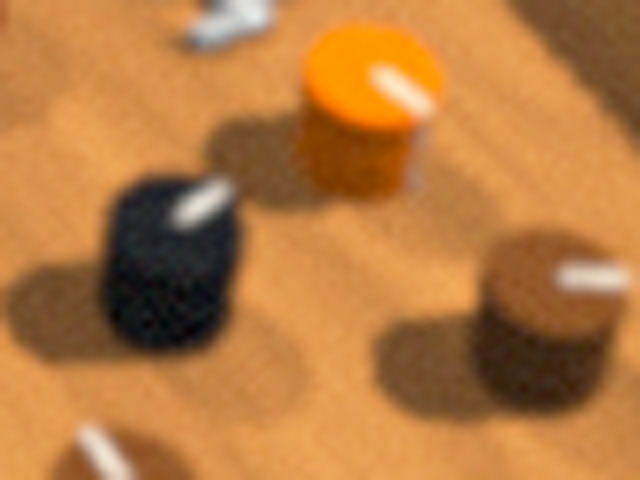

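View pics/p_side.png

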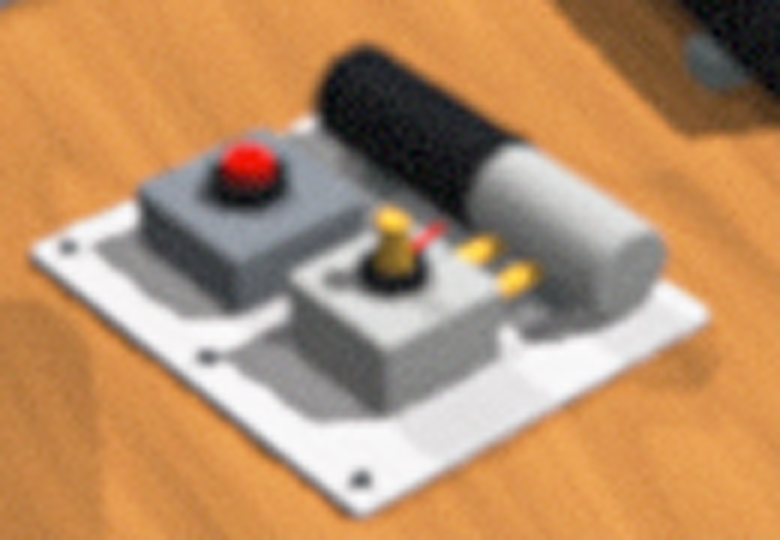

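```bash
python3 - <<'E'
from h import *
a=cam("scene");b=cam("side")
def c(d,u0,v0,s,x,y): return (d,u0+(x+.5)/s-.5,v0+(y+.5)/s-.5)
def go(n,A,B,z):
    x,e=tri([A,B]);print(n,"tri",x.round(4),np.round(e,4),"planes",plane(*A,z).round(4),plane(*B,z).round(4))
    return x
go("stem",c(a,300,160,5,261,128),c(b,245,150,6,391,217),.096)
go("button",c(a,300,160,5,383,76),c(b,245,150,6,248,158),.066)
go("ptr tip",c(a,300,160,5,313,187),c(b,245,150,6,443,229),.064)
k=go("knob top",c(a,165,200,6,351,358),c(b,370,265,8,176,212),.040)
w=go("knob line edge",c(a,165,200,6,378,383),c(b,370,265,8,230,185),.040)
go("orange",c(a,165,200,6,488,477),c(b,370,265,8,373,75),.040)
go("tin",c(a,165,200,6,639,222),c(b,370,265,8,0,0),.042)
go("plate cnrs far",c(a,300,160,5,350,35),c(b,245,150,6,32,245),.008)
go("c2",c(a,300,160,5,60,232),c(b,245,150,6,360,518),.008)
go("c3",c(a,300,160,5,362,440),c(b,245,150,6,710,315),.008)
E
```

```text
stem tri [0.5797 0.0695 0.0974] [0.0004 0.0004] planes [0.5788 0.07   0.096 ] [0.5806 0.0719 0.096 ]
button tri [0.5501 0.1849 0.0698] [0.0002 0.0002] planes [0.5466 0.1879 0.066 ] [0.5521 0.1905 0.066 ]
ptr tip tri [0.6149 0.0842 0.0704] [0.0006 0.0006] planes [0.6088 0.0896 0.064 ] [0.6186 0.0912 0.064 ]
knob top tri [ 0.607  -0.3462  0.0419] [0.0009 0.0009] planes [ 0.606  -0.3467  0.04  ] [ 0.6081 -0.3438  0.04  ]
knob line edge tri [ 0.6274 -0.3429  0.0427] [0.0007 0.0007] planes [ 0.6247 -0.3418  0.04  ] [ 0.6291 -0.3418  0.04  ]
orange tri [ 0.6951 -0.3221  0.0411] [0.0011 0.0011] planes [ 0.6936 -0.3209  0.04  ] [ 0.6959 -0.3225  0.04  ]
tin tri [ 0.6069 -0.2206  0.0385] [0.0163 0.0163] planes [ 0.5982 -0.2057  0.042 ] [ 0.6046 -0.2437  0.042 ]
plate cnrs far tri [0.4451 0.2432 0.0087] [0.0008 0.0008] planes [0.4436 0.2449 0.008 ] [0.4453 0.2429 0.008 ]
c2 tri [ 0.5151 -0.03    0.0053] [0.0014 0.0014] planes [ 0.5163 -0.03    0.008 ] [ 0.5138 -0.0346  0.008 ]
c3 tri [0.746  0.0317 0.0069] [0.0002 0.0002] planes [0.7468 0.0309 0.008 ] [0.7453 0.0308 0.008 ]
```

Close crops confirm it: the knob at scene (223,260) is black with a white line pointing about +x. The orange and brown ones are look-alikes. The button is at roughly (0.551, 0.188) and the stem at (0.580, 0.071). I'm going to hover over the button with the fingers shut.

Call:
{"api": "send_rows", "payload": {
  "moves": [
    {"linear": [3, -33, -18]},
    {"linear": [3, -33, -18]},
    {"linear": [3, -33, -18]},
    {"linear": [3, -33, -18]},
    {"linear": [3, -33, -18]},
    {"linear": [3, -33, -18]},
    {"linear": [3, -33, -18]},
    {"linear": [3, -33, -18]},
    {"linear": [3, -33, -18]},
    {"linear": [3, -33, -18]}
  ],
  "hand": 255,
  "force": 60
}}

```text
validation failed for argument at $.mo...
```

Call:
{"api": "send_rows", "payload": {
  "moves": [
    {"linear": [10, -34, -18]},
    {"linear": [10, -34, -18]},
    {"linear": [10, -34, -18]},
    {"linear": [0, 0, 0]},
    {"linear": [0, 0, 0]},
    {"linear": [0, 0, 0]}
  ]
}}

```text
validation failed for argument at $.mo...
```

```bash
python3 - <<'E'
from h import *
d=cam("wrist");s=manip.observe();cv2.imwrite("pics/w1.png",d["img"]);np.save("w1.npy",d,allow_pickle=True)
print(s["time_s"],s["tcp_pos"],s["orientation"].round(4),s["opening"],s["joint_velocities"].round(2))
img=d["img"].astype(int);m=((img[...,2]>130)&(img[...,1]<60)&(img[...,0]<60)).astype(np.uint8)
n,l,st,c=cv2.connectedComponentsWithStats(m)
for i in range(1,n):
    if st[i,4]>15: print(st[i],c[i].round(1),plane(d,*c[i],.066).round(4))
E
```

```text
0.4 [0.24610231 0.5744835  0.23122403] [[-1.000e-04 -9.192e-01  3.938e-01]
 [-1.000e-04  3.938e-01  9.192e-01]
 [-1.000e+00  0.000e+00 -1.000e-04]] 0.08538917227473948 [ 0.08 -0.08  0.04  0.08  0.02  0.06]
[501 287  55  29 456] [526.8 302.2] [0.4674 0.7339 0.066 ]
[379 330  48  27 295] [402.3 343.3] [0.4649 0.5868 0.066 ]
[491 373  23  27 437] [502.  386.7] [0.5744 0.6789 0.066 ]
```

View pics/w1.png

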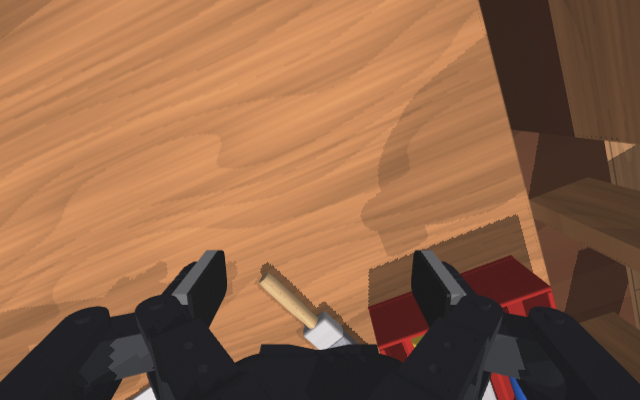

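The arm didn't move, because both calls were refused; each row probably needs "rot" as well. I'll resend with it.

Call:
{"api": "send_rows", "payload": {
  "moves": [
    {"linear": [3, -33, -18], "rot": [0, 0, 0]},
    {"linear": [3, -33, -18], "rot": [0, 0, 0]},
    {"linear": [3, -33, -18], "rot": [0, 0, 0]},
    {"linear": [3, -33, -18], "rot": [0, 0, 0]},
    {"linear": [3, -33, -18], "rot": [0, 0, 0]},
    {"linear": [3, -33, -18], "rot": [0, 0, 0]},
    {"linear": [3, -33, -18], "rot": [0, 0, 0]},
    {"linear": [3, -33, -18], "rot": [0, 0, 0]},
    {"linear": [3, -33, -18], "rot": [0, 0, 0]},
    {"linear": [3, -33, -18], "rot": [0, 0, 0]}
  ],
  "hand": 255,
  "force": 60
}}

```text
time_s: 1.23
tcp_pos: [0.4795, 0.2775, 0.2014]
orientation: [[0.0, -0.919, 0.394], [0.0, 0.394, 0.919], [-1.0, -0.0, 0.0]]
ft_force: [0.4, 1.0, 0.7]
opening: 0.0003
```

Call:
{"api": "send_rows", "payload": {
  "moves": [
    {"linear": [11, -34, -18], "rot": [0, 0, 0]},
    {"linear": [12, -34, -18], "rot": [0, 0, 0]},
    {"linear": [12, -33, -18], "rot": [0, 0, 0]},
    {"linear": [0, 0, 0], "rot": [0, 0, 0]},
    {"linear": [0, 0, 0], "rot": [0, 0, 0]}
  ]
}}

```text
time_s: 1.65
tcp_pos: [0.5508, 0.188, 0.1655]
orientation: [[-0.001, -0.918, 0.397], [-0.0, 0.397, 0.918], [-1.0, 0.001, -0.001]]
ft_force: [0.1, 0.1, -0.3]
opening: 0.0001
```

```bash
python3 - <<'E'
from h import *
d=cam("wrist");s=manip.observe();cv2.imwrite("pics/w2.png",d["img"])
print(s["time_s"],s["tcp_pos"],s["opening"],s["joint_velocities"].round(2))
img=d["img"].astype(int);m=((img[...,2]>130)&(img[...,1]<60)&(img[...,0]<60)).astype(np.uint8)
n,l,st,c=cv2.connectedComponentsWithStats(m)
for i in range(1,n):
    if st[i,4]>15: print(st[i],c[i].round(1),plane(d,*c[i],.066).round(4))
E
```

```text
1.7 [0.55020306 0.18922092 0.1660323 ] 0.00013658628643541056 [ 2.03 -1.17  0.29  0.04  0.07  0.16]
[300 182  34  32 662] [316.  194.8] [0.5463 0.187  0.066 ]
[ 21 376   6   7  21] [ 23.8 379.1] [ 0.6032 -0.1442  0.066 ]
```

View pics/w2.png

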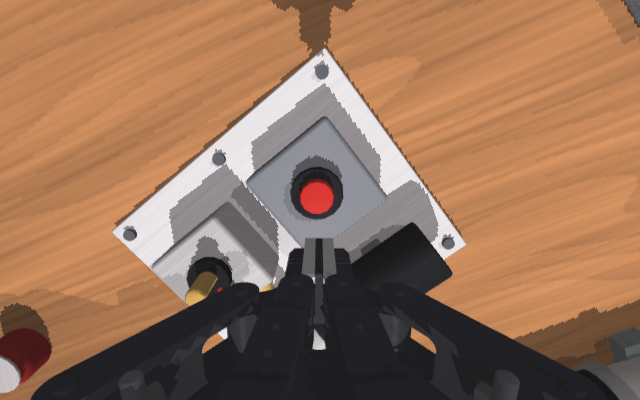

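The wrist view shows the red button centred at (316,195), just below the fingertip axis, so 2 mm of correction is enough. I'll descend and press.

Call:
{"api": "send_rows", "payload": {
  "moves": [
    {"linear": [30, 2, 0], "rot": [0, 0, 0]},
    {"linear": [35, 0, 0], "rot": [0, 0, 0]},
    {"linear": [25, 0, 0], "rot": [0, 0, 0]},
    {"linear": [5, 0, 0], "rot": [0, 0, 0]},
    {"linear": [0, 0, 0], "rot": [0, 0, 0]}
  ]
}}

```text
time_s: 2.12
tcp_pos: [0.5472, 0.1914, 0.0707]
orientation: [[-0.002, -0.92, 0.392], [-0.0, 0.392, 0.92], [-1.0, 0.002, -0.001]]
ft_force: [-0.6, -0.4, 0.2]
opening: -0.0004
```

Call:
{"api": "send_rows", "payload": {
  "moves": [
    {"linear": [3, 0, 0], "rot": [0, 0, 0]},
    {"linear": [3, 0, 0], "rot": [0, 0, 0]},
    {"linear": [3, 0, 0], "rot": [0, 0, 0]},
    {"linear": [1, 0, 0], "rot": [0, 0, 0]},
    {"linear": [0, 0, 0], "rot": [0, 0, 0]}
  ]
}}

```text
time_s: 2.53
tcp_pos: [0.5491, 0.1912, 0.0638]
orientation: [[0.003, -0.919, 0.394], [0.001, 0.394, 0.919], [-1.0, -0.003, 0.003]]
ft_force: [-5.2, 3.5, 18.7]
opening: 0.0003
```

```bash
python3 - <<'E'
from h import *
d=cam("wrist");s=manip.observe();crop(d,240,400,150,300,5,"w3.png")
print(s["time_s"],s["tcp_pos"],s["ft_force"],s["ft_torque"])
a=cam("scene");crop(a,320,440,120,220,6,"s3.png")
print(manip.observe()["tcp_pos"])
E
```

```text
2.5833 [0.54908734 0.1911742  0.06382181] [-5.54599352  3.42108139 18.81776277] [ 0.48800347  0.91061619 -0.0096487 ]
[0.549078   0.19114634 0.06383542]
```

View pics/w3.png

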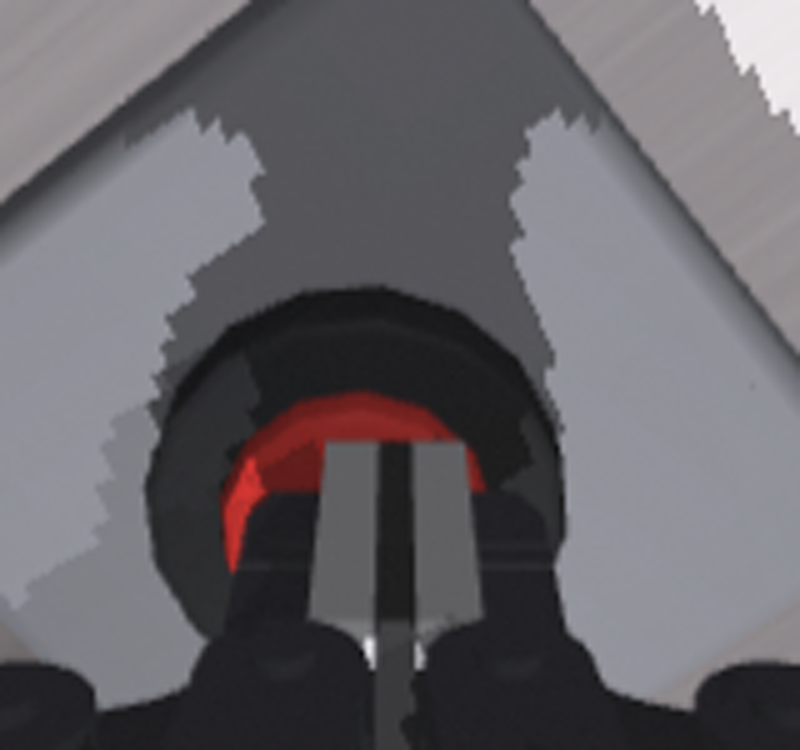

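View pics/s3.png

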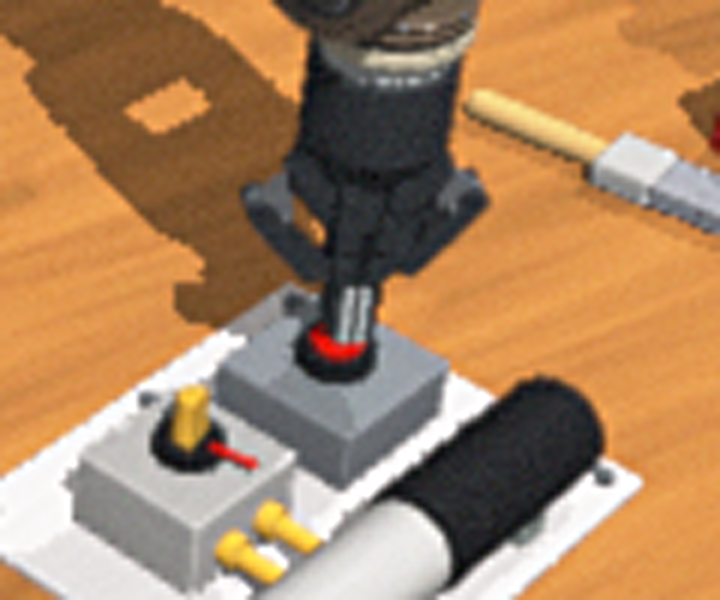

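The wrist crop shows the fingers at crop x≈396 against a button and ring centre of about 357, which puts them 4 mm off towards +z. The force is already 18.7 N at z=0.0638, so part of the load may be on the black ring. I'll lift, centre, and press again in small steps.

Call:
{"api": "send_rows", "payload": {
  "moves": [
    {"linear": [-9, 0, 0], "rot": [0, 0, 0]},
    {"linear": [-2, 0, -4], "rot": [0, 0, 0]},
    {"linear": [0, 0, 0], "rot": [0, 0, 0]},
    {"linear": [0, 0, 0], "rot": [0, 0, 0]}
  ]
}}

```text
time_s: 2.97
tcp_pos: [0.5467, 0.1865, 0.0725]
orientation: [[0.0, -0.919, 0.394], [0.0, 0.394, 0.919], [-1.0, -0.0, 0.0]]
ft_force: [0.1, -0.8, -0.7]
opening: -0.0002
```

```bash
python3 - <<'E'
from h import *
d=cam("wrist");s=manip.observe();crop(d,240,400,150,300,5,"w4.png")
print(s["time_s"],s["tcp_pos"],s["ft_force"])
b=cam("side");crop(b,245,375,100,220,6,"s4.png")
E
```

```text
3.0167 [0.54663562 0.18653916 0.07220571] [ 0.24679874  0.6214988  -0.0250832 ]
```

View pics/w4.png

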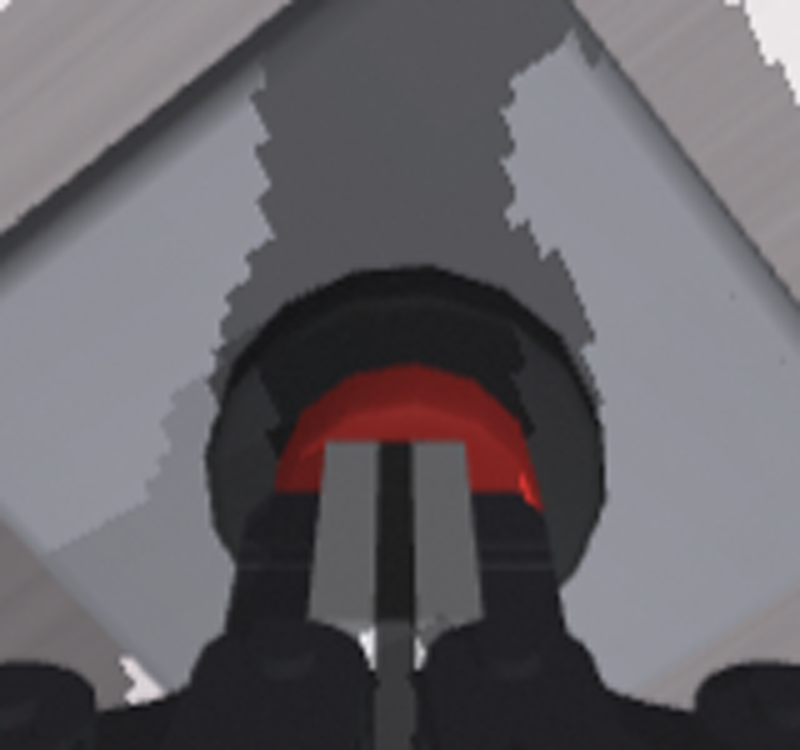

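View pics/s4.png

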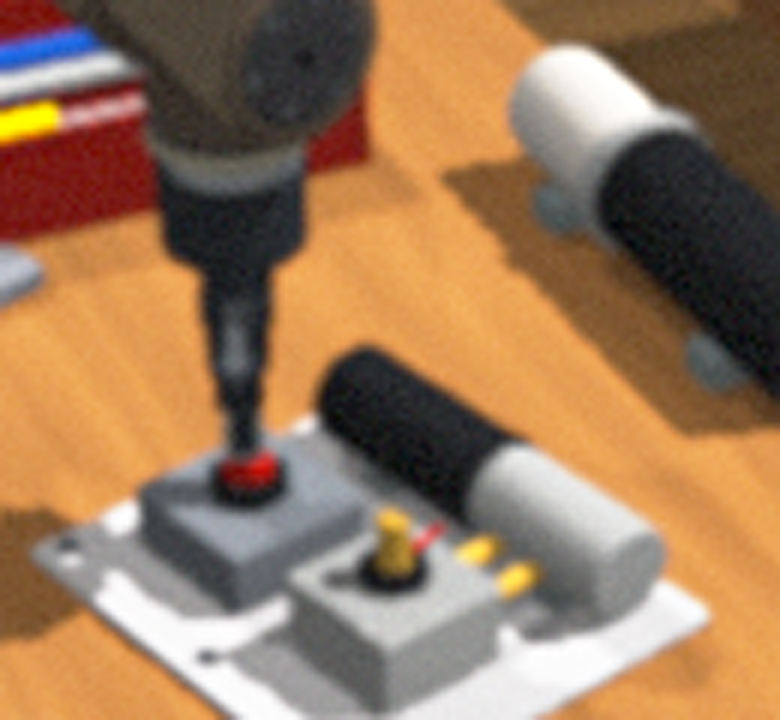

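Now it is centred to about 1 mm: ring centre x≈406 against fingers 396 in the crop, which is enlarged 5×. Pressing step by step.

Call:
{"api": "send_rows", "payload": {
  "moves": [
    {"linear": [4, 0, 0], "rot": [0, 0, 0]},
    {"linear": [3, 0, 0], "rot": [0, 0, 0]},
    {"linear": [1, 0, 0], "rot": [0, 0, 0]},
    {"linear": [0, 0, 0], "rot": [0, 0, 0]}
  ]
}}

```text
time_s: 3.4
tcp_pos: [0.5469, 0.1868, 0.0642]
orientation: [[0.0, -0.919, 0.394], [0.0, 0.394, 0.919], [-1.0, -0.0, 0.0]]
ft_force: [0.7, -0.9, 5.6]
opening: -0.0003
```

Call:
{"api": "send_rows", "payload": {
  "moves": [
    {"linear": [1, 0, 0], "rot": [0, 0, 0]},
    {"linear": [1, 0, 0], "rot": [0, 0, 0]},
    {"linear": [0, 0, 0], "rot": [0, 0, 0]},
    {"linear": [0, 0, 0], "rot": [0, 0, 0]}
  ]
}}

```text
time_s: 3.73
tcp_pos: [0.547, 0.1868, 0.0638]
orientation: [[0.001, -0.919, 0.394], [0.0, 0.394, 0.919], [-1.0, -0.001, 0.001]]
ft_force: [-4.9, -3.3, 21.8]
opening: 0.0002
```

Call:
{"api": "send_rows", "payload": {
  "moves": [
    {"linear": [1, 0, 0], "rot": [0, 0, 0]},
    {"linear": [1, 0, 0], "rot": [0, 0, 0]},
    {"linear": [0, 0, 0], "rot": [0, 0, 0]},
    {"linear": [0, 0, 0], "rot": [0, 0, 0]}
  ]
}}

```text
time_s: 4.07
tcp_pos: [0.5471, 0.1868, 0.0634]
orientation: [[0.003, -0.919, 0.394], [0.0, 0.394, 0.919], [-1.0, -0.002, 0.001]]
ft_force: [-11.1, -3.7, 42.7]
opening: -0.0002
```

Call:
{"api": "send_rows", "payload": {
  "moves": [
    {"linear": [-2, 0, 0], "rot": [0, 0, 0]},
    {"linear": [0, 0, 0], "rot": [0, 0, 0]}
  ]
}}

```text
time_s: 4.23
tcp_pos: [0.547, 0.1868, 0.0637]
orientation: [[0.002, -0.919, 0.394], [0.0, 0.394, 0.919], [-1.0, -0.001, 0.001]]
ft_force: [-4.1, -2.2, 23.1]
opening: 0.0001
```

```bash
python3 - <<'E'
from h import *
d=cam("wrist");s=manip.observe();crop(d,240,400,150,300,5,"w5.png")
print(s["time_s"],s["tcp_pos"],s["ft_force"])
b=cam("side");a=cam("scene")
x=cv2.resize(b["img"][160:200,270:310],None,fx=14,fy=14,interpolation=cv2.INTER_CUBIC);
cv2.imwrite("pics/s5.png",x)
E
python3 -c "
import cv2
a=cv2.imread('pics/side0.png')[160:200,270:310];cv2.imwrite('pics/s5b.png',cv2.resize(a,None,fx=14,fy=14,interpolation=cv2.INTER_CUBIC))"
```

```text
4.2833 [0.54699571 0.18681572 0.06375258] [-5.29965302 -2.91109818 22.00964661]
```

View pics/w5.png

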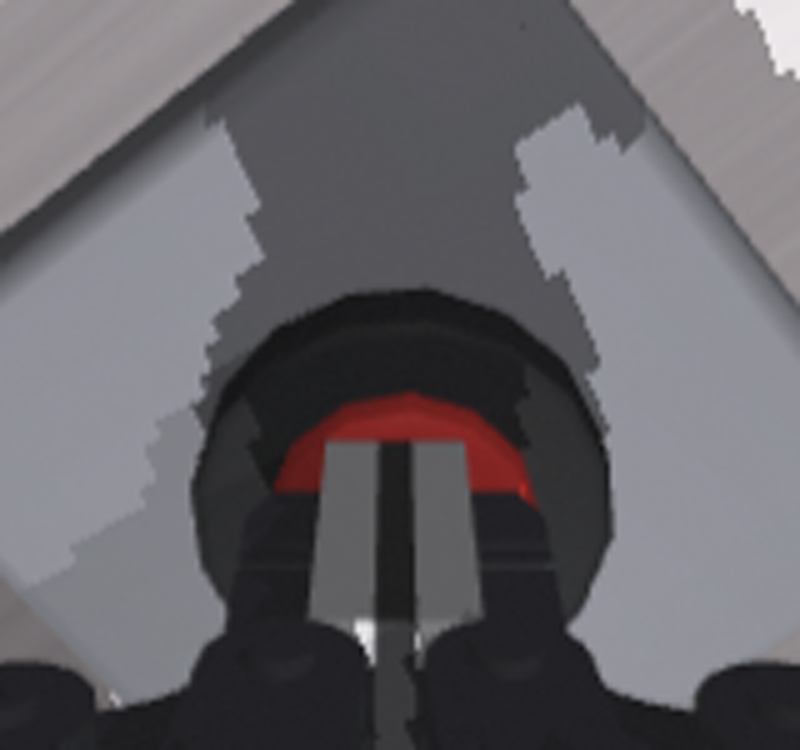

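View pics/s5.png

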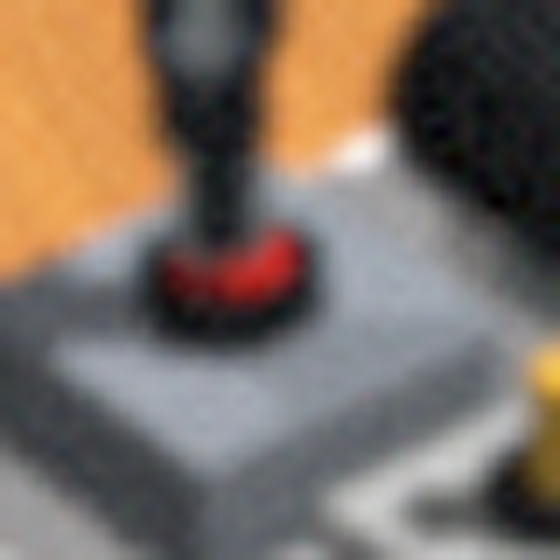

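View pics/s5b.png

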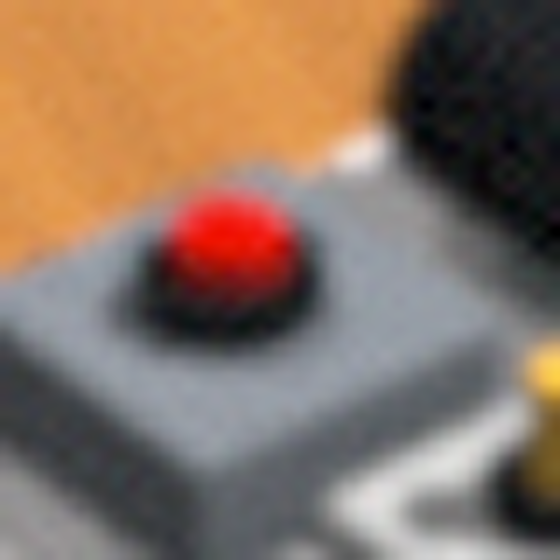

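The button is fully down. The force rises steeply from 5.6 N at 0.0642 to 43 N at 0.0634. The wrist crop shows the pads on the red face only, with no contact on the ring, and in the side view the red top dropped by the expected ~2–3 px. Now I'll lift off and go over the stem for a look.

Call:
{"api": "send_rows", "payload": {
  "moves": [
    {"linear": [-20, 0, 0], "rot": [0, 0, 0]},
    {"linear": [-40, 0, 0], "rot": [0, 0, 0]},
    {"linear": [-36, 0, 0], "rot": [0, 0, 0]},
    {"linear": [-12, -18, -23], "rot": [0, 0, 0]},
    {"linear": [-12, -19, -23], "rot": [0, 0, 0]},
    {"linear": [-10, -19, -24], "rot": [0, 0, 0]},
    {"linear": [-4, -20, -24], "rot": [0, 0, 0]},
    {"linear": [0, 0, 0], "rot": [0, 0, 0]},
    {"linear": [0, 0, 0], "rot": [0, 0, 0]},
    {"linear": [0, 0, 0], "rot": [0, 0, 0]}
  ],
  "hand": 0
}}

```text
time_s: 5.22
tcp_pos: [0.5792, 0.0707, 0.1956]
orientation: [[-0.001, -0.919, 0.394], [0.0, 0.394, 0.919], [-1.0, 0.001, -0.0]]
ft_force: [0.6, 0.2, -1.1]
opening: 0.0855
```

```bash
python3 - <<'E'
from h import *
d=cam("wrist");s=manip.observe();cv2.imwrite("pics/w6.png",d["img"]);crop(d,250,390,120,240,5,"w6c.png")
np.savez("w6.npz",img=d["img"],E=d["extrinsics"])
print(s["time_s"],s["tcp_pos"],s["orientation"].round(3),s["joint_velocities"].round(2))
E
```

```text
5.2667 [0.57909425 0.07115121 0.19568491] [[-0.001 -0.919  0.393]
 [ 0.     0.393  0.919]
 [-1.     0.001 -0.   ]] [ 0.74  0.    0.01  0.03  0.08 -0.2 ]
```

View pics/w6.png

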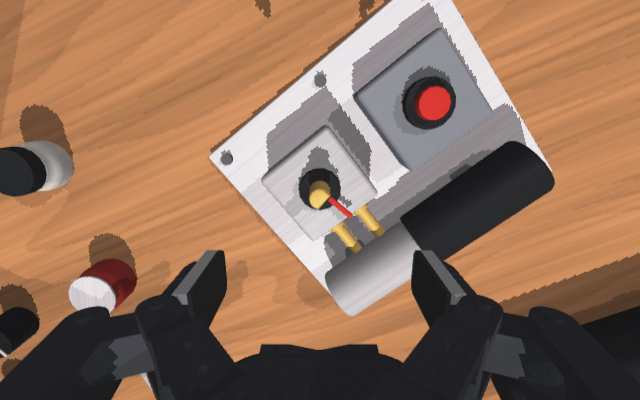

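View pics/w6c.png

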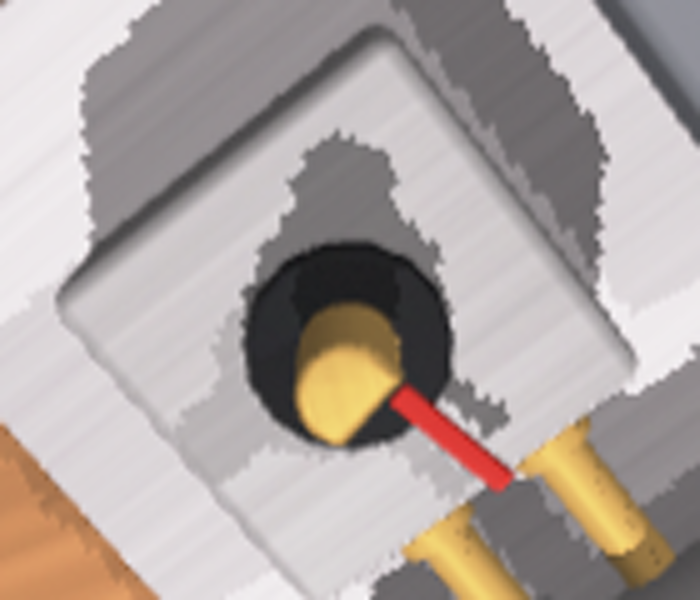

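The button has sprung back up, at (433,103). The stem top is at about (320,198) with the D flat facing the red pointer, which points down-right. Computing the stem position and pointer angle, plus the positions of the knob and its neighbours.

```bash
cat >> h.py <<'E'
W=dict(fx=314.2605,fy=314.2605,cx=318.5986,cy=198.1876)
def load(f):
    z=np.load(f);return dict(W,img=z["img"],extrinsics=z["E"])
def ang(v): return np.degrees(np.arctan2(v[1],v[0]))
E
python3 - <<'E'
from h import *
d=load("w6.npz");print("stem",plane(d,320,198,.096).round(4),"collar",plane(d,250+348.5/5-.4,120+346/5-.4,.068).round(4))
g=d["img"].astype(int);m=((g[...,2]>120)&(g[...,1]<90)&(g[...,0]<90));m[:,:315]=0;m[:,365:]=0;m[:190]=0;m[225:]=0
v,u=np.nonzero(m);print(len(u))
for z in(.062,.066,.070):
    P=np.array([plane(d,a,b,z) for a,b in zip(u,v)]);c=P.mean(0);w=np.linalg.svd(P[:,:2]-c[:2])[2][0];w*=np.sign(w[0])
    t=(P-c)[:,:2]@w;print(z,"centre",c.round(4),"ang",ang(w),"tip",(c[:2]+w*t.max()).round(4),"base",(c[:2]+w*t.min()).round(4))
# flat edge on top
print("flat edge",ang((plane(d,250+404/5,120+388/5,.096)-plane(d,250+340/5,120+442/5,.096))[:2])-90)
# neighbours
import cv2
a=cam("scene")
for n,x,y,z in(("knob",351,358,.04),("orange",488,477,.04),("brownA",271,564,.04),("brownB",130,320,.04),("brownC",66,165,.04),("tin",639,222,.042),("fit",62,450,.044),("wrench",640,440,.008),("wr2",615,435,.008)):
    print(n,plane(a,165+x/6-.4,200+y/6-.4,z)[:2].round(3))
E
```

```text
stem [0.5785 0.0715 0.096 ] collar [0.5779 0.0712 0.068 ]
140
0.062 centre [0.6024 0.081  0.062 ] ang 26.213187778764404 tip [0.615  0.0872] base [0.5908 0.0752]
0.066 centre [0.6011 0.0812 0.066 ] ang 26.21318777876441 tip [0.6135 0.0873] base [0.5897 0.0756]
0.07 centre [0.5998 0.0815 0.07  ] ang 26.21318777876441 tip [0.6121 0.0875] base [0.5885 0.0759]
flat edge 18.27691811822092
knob [ 0.606 -0.347]
orange [ 0.694 -0.321]
brownA [ 0.69  -0.412]
brownB [ 0.538 -0.422]
brownC [ 0.432 -0.419]
tin [ 0.598 -0.206]
fit [ 0.596 -0.468]
wrench [ 0.685 -0.25 ]
wr2 [ 0.677 -0.258]
```

Call:
{"api": "send_rows", "payload": {
  "moves": [
    {"linear": [0, -17, -34], "rot": [0, 0, 0]},
    {"linear": [0, -17, -34], "rot": [0, 0, 0]},
    {"linear": [0, -17, -34], "rot": [0, 0, 0]},
    {"linear": [0, -17, -34], "rot": [0, 0, 0]},
    {"linear": [0, -17, -34], "rot": [0, 0, 0]},
    {"linear": [0, -17, -34], "rot": [0, 0, 0]},
    {"linear": [0, -17, -34], "rot": [0, 0, 0]},
    {"linear": [0, -17, -34], "rot": [0, 0, 0]},
    {"linear": [8, -17, -34], "rot": [0, 0, 0]},
    {"linear": [8, -17, -34], "rot": [0, 0, 0]}
  ]
}}

```text
time_s: 6.15
tcp_pos: [0.6023, -0.3097, 0.1801]
orientation: [[0.0, -0.92, 0.392], [0.0, 0.392, 0.92], [-1.0, -0.0, 0.0]]
ft_force: [0.5, -0.2, -0.4]
opening: 0.0856
```

Call:
{"api": "send_rows", "payload": {
  "moves": [
    {"linear": [15, -10, -20], "rot": [0, 0, 0]},
    {"linear": [14, -9, -13], "rot": [0, 0, 0]},
    {"linear": [0, 0, 0], "rot": [0, 0, 0]},
    {"linear": [0, 0, 0], "rot": [0, 0, 0]},
    {"linear": [0, 0, 0], "rot": [0, 0, 0]}
  ]
}}

```text
time_s: 6.57
tcp_pos: [0.6068, -0.3454, 0.1515]
orientation: [[-0.0, -0.92, 0.393], [0.0, 0.393, 0.92], [-1.0, 0.0, 0.0]]
ft_force: [0.5, 0.1, 0.3]
opening: 0.0856
```

```bash
python3 - <<'E'
from h import *
d=cam("wrist");s=manip.observe();cv2.imwrite("pics/w7.png",d["img"]);crop(d,250,390,140,260,5,"w7c.png")
np.savez("w7.npz",img=d["img"],E=d["extrinsics"])
print(s["time_s"],s["tcp_pos"],s["orientation"].round(3),s["joint_velocities"].round(2),s["joint_positions"].round(1))
E
```

```text
6.6167 [ 0.60694949 -0.34538271  0.15201178] [[ 0.001 -0.92   0.392]
 [-0.     0.392  0.92 ]
 [-1.    -0.001  0.   ]] [ 0.09 -0.44 -0.11 -0.17 -0.14 -0.06] [ -35.1   38.5   82.6    0.    58.9 -102. ]
```

View pics/w7.png

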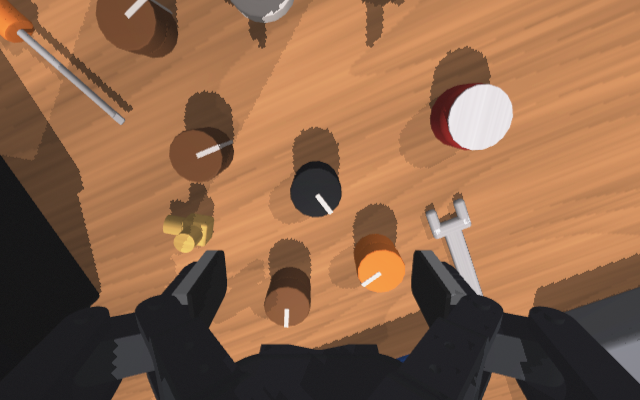

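View pics/w7c.png

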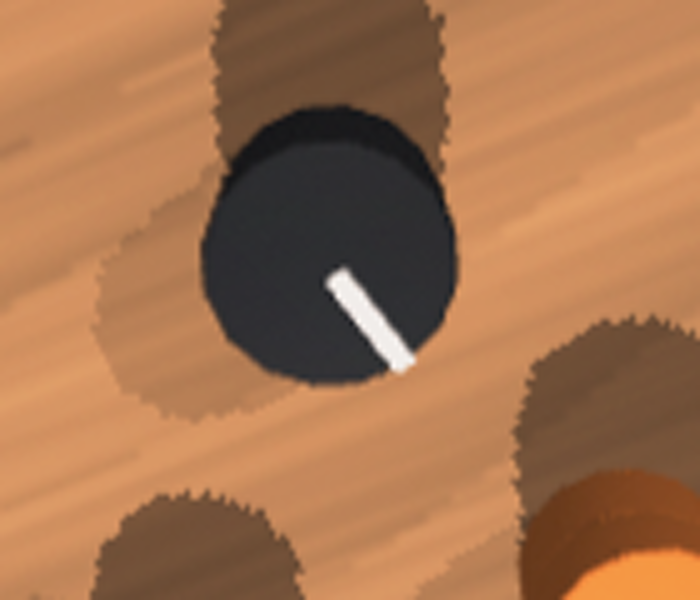

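```bash
python3 - <<'E'
from h import *
d=load("w7.npz");c=plane(d,315.6,192.0,.04);print("knob",c.round(4))
g=d["img"].astype(int);m=g.min(2)>150;m[:,:312]=0;m[:,336]=0;m[:,337:]=0;m[:190]=0;m[216:]=0
v,u=np.nonzero(m);P=np.array([plane(d,a,b,.04) for a,b in zip(u,v)]);q=P.mean(0);w=np.linalg.svd(P[:,:2]-q[:2])[2][0];w*=np.sign(w[0])
print(len(u),"line ang",ang(w),"from centre",ang((q-c)[:2]))
R=d["extrinsics"]  # offset in tool axes
y=np.array([-.9195,.3925,0]);z=np.array([.3925,.9195,0]);o=c-np.array([.6069,-.3454,.04]);print("off tool y,z mm",o@y*1e3,o@z*1e3)
d6=load("w6.npz");o=plane(d6,320,198,.096)-np.array([.5791,.0711,.096]);print("stem off tool mm",o@y*1e3,o@z*1e3)
E
```

```text
knob [ 0.6031 -0.3472  0.04  ]
115 line ang 13.53163945577234 from centre 10.361909282786874
off tool y,z mm 2.7453552784983595 -3.1433993552974773
stem off tool mm 0.7578394226237164 0.15996406270913016
```

Wrist view: the black knob's top centre is at (315.6,192) with its line pointing down-right, and the brown and orange look-alikes are clear of the jaw path. It needs +2.5 mm in y, −3 mm in z and about 13° of turn. Descending and gripping.

Call:
{"api": "send_rows", "payload": {
  "moves": [
    {"linear": [22, 2.5, -3], "rot": [0, 0, 0]},
    {"linear": [38, 0, 0], "rot": [0, 0, 0]},
    {"linear": [38, 0, 0], "rot": [0, 0, 0]},
    {"linear": [30, 0, 0], "rot": [0, 0, 0]},
    {"linear": [14, 0, 0], "rot": [0, 0, 0]},
    {"linear": [0, 0, 0], "rot": [0, 0, 0]},
    {"linear": [0, 0, 0], "rot": [0, 0, 0]}
  ]
}}

```text
time_s: 7.2
tcp_pos: [0.6036, -0.3482, 0.0104]
orientation: [[0.001, -0.92, 0.393], [-0.0, 0.393, 0.92], [-1.0, -0.001, -0.0]]
ft_force: [0.3, -0.2, 0.8]
opening: 0.0854
```

```bash
python3 - <<'E'
from h import *
d=cam("wrist");s=manip.observe();cv2.imwrite("pics/w8.png",d["img"])
print(s["time_s"],s["tcp_pos"],s["ft_force"])
E
```

```text
7.25 [ 0.60400723 -0.34870983  0.01138395] [ 1.10697074 -0.50939408  0.41125202]
```

View pics/w8.png

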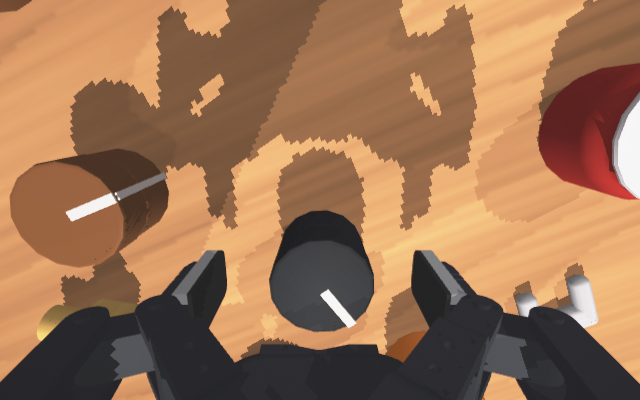

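```bash
python3 - <<'E'
from h import *
img=cv2.imread("pics/w8.png");s=manip.observe()
d=cam("wrist");c=plane(d,322,285.5,.04);o=c-s["tcp_pos"];print(c, s["orientation"].T@o*1e3)
E
```

```text
[ 0.60347088 -0.34759304  0.04      ] [-28.61870638   0.85902761   0.8030958 ]
```

Call:
{"api": "send_rows", "payload": {
  "moves": [
    {"linear": [0, 0, 0], "rot": [0, 0, 0]},
    {"linear": [0, 0, 0], "rot": [0, 0, 0]},
    {"linear": [0, 0, 0], "rot": [0, 0, 0]},
    {"linear": [0, 0, 0], "rot": [0, 0, 0]},
    {"linear": [0, 0, 0], "rot": [0, 0, 0]},
    {"linear": [0, 0, 0], "rot": [0, 0, 0]}
  ],
  "hand": 255,
  "force": 50
}}

```text
time_s: 7.8
tcp_pos: [0.6032, -0.3488, 0.0104]
orientation: [[0.001, -0.919, 0.394], [-0.001, 0.394, 0.919], [-1.0, -0.001, -0.0]]
ft_force: [-1.2, 1.1, 6.7]
opening: 0.0423
```

Gripped, with an opening of 42 mm. Lifting 40 mm and looking.

Call:
{"api": "send_rows", "payload": {
  "moves": [
    {"linear": [-10, 0, 0], "rot": [0, 0, 0]},
    {"linear": [-30, 0, 0], "rot": [0, 0, 0]},
    {"linear": [0, 0, 0], "rot": [0, 0, 0]},
    {"linear": [0, 0, 0], "rot": [0, 0, 0]}
  ]
}}

```text
time_s: 8.13
tcp_pos: [0.6036, -0.3491, 0.0515]
orientation: [[0.003, -0.919, 0.394], [-0.002, 0.394, 0.919], [-1.0, -0.003, -0.001]]
ft_force: [-0.3, -0.2, -0.7]
opening: 0.0424
```

```bash
python3 - <<'E'
from h import *
d=cam("wrist");s=manip.observe();crop(d,220,420,200,340,4,"w9.png")
np.savez("w9.npz",img=d["img"],E=d["extrinsics"],R=s["orientation"],p=s["tcp_pos"])
print(s["time_s"],s["tcp_pos"],s["orientation"].round(4),s["ft_force"],s["opening"])
E
```

```text
8.1833 [ 0.60305262 -0.34870465  0.05013249] [[ 1.000e-03 -9.192e-01  3.939e-01]
 [-6.000e-04  3.939e-01  9.192e-01]
 [-1.000e+00 -1.200e-03 -2.000e-04]] [-0.5624538  -0.47451977 -1.28948871] 0.04243413251377647
```

View pics/w9.png

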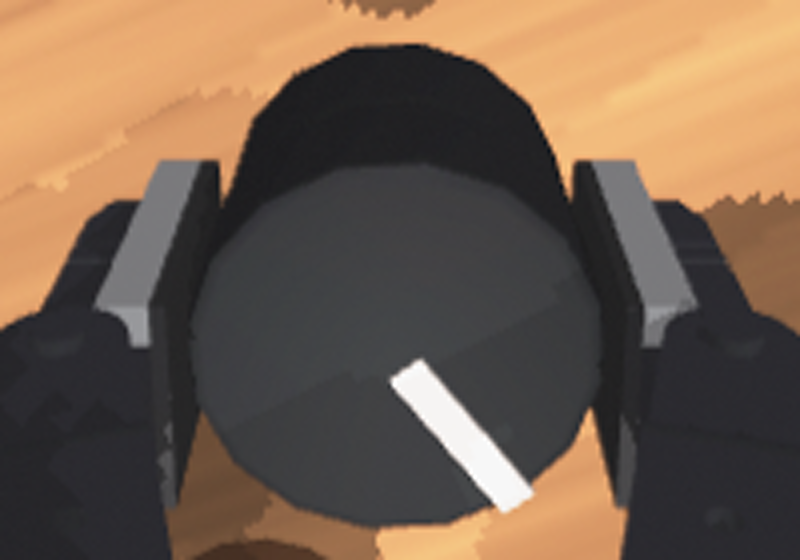

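```bash
python3 - <<'E'
from h import *
d=load("w9.npz");z=np.load("w9.npz");R=z["R"];p=z["p"]
zt=p[2]+.0296
c=plane(d,219+.0,285.9,zt) if 0 else plane(d,318.7,285.9,zt)
print("knob centre tool mm",R.T@(c-p)*1e3, "world",c)
g=d["img"].astype(int);m=g.min(2)>170;m[:,:312]=0;m[:,358:]=0;m[:286]=0;m[332:]=0
v,u=np.nonzero(m);P=np.array([plane(d,a,b,zt) for a,b in zip(u,v)]);q=P.mean(0);w=np.linalg.svd(P[:,:2]-q[:2])[2][0];w*=np.sign(w[0])
print(len(u),"line",ang(w),"from centre",ang((q-c)[:2]),"perp off mm",np.cross((q-c)[:2],w)*1e3)
E
```

```text
knob centre tool mm [-29.59972088  -0.15530992  -0.68483887] world [ 0.60289578 -0.34937696  0.07973249]
414 line 13.713578769642709 from centre 8.955892348256931 perp off mm 1.07194741391369<stdin>:8: DeprecationWarning: Arrays of 2-dimensional vectors are deprecated. Use arrays of 3-dimensional vectors instead. (deprecated in NumPy 2.0)
```

Knob held, angle in the picture 13.7° against the pointer's 26.2°, so the turn is about 13° (−0.227 rad about tool x). Carrying it to a hover 100 mm above the stem.

Call:
{"api": "send_rows", "payload": {
  "moves": [
    {"linear": [-40, 0, 0], "rot": [0, 0, 0]},
    {"linear": [-40, 0, 0], "rot": [0, 0, 0]},
    {"linear": [-36, 0, 0], "rot": [0, 0, 0]},
    {"linear": [-4, 17, 34], "rot": [0, 0, 0]},
    {"linear": [-4, 17, 34], "rot": [0, 0, 0]},
    {"linear": [-4, 17, 34], "rot": [0, 0, 0]},
    {"linear": [-4, 17, 34], "rot": [0, 0, 0]},
    {"linear": [-4, 17, 34], "rot": [0, 0, 0]},
    {"linear": [-4, 17, 34], "rot": [0, 0, 0]},
    {"linear": [-4, 17, 34], "rot": [0, 0, 0]}
  ]
}}

```text
time_s: 9.02
tcp_pos: [0.5865, -0.0812, 0.1927]
orientation: [[-0.001, -0.919, 0.394], [0.0, 0.394, 0.919], [-1.0, 0.001, -0.0]]
ft_force: [0.8, -0.5, -0.5]
opening: 0.0428
```

Call:
{"api": "send_rows", "payload": {
  "moves": [
    {"linear": [-2, 17, 34], "rot": [0, 0, 0]},
    {"linear": [0, 17, 34], "rot": [0, 0, 0]},
    {"linear": [0, 17, 34], "rot": [0, 0, 0]},
    {"linear": [0, 17, 34], "rot": [0, 0, 0]},
    {"linear": [0, 0, 2], "rot": [-0.114, 0, 0]},
    {"linear": [0, 0, 0], "rot": [-0.113, 0, 0]},
    {"linear": [0, 0, 0], "rot": [0, 0, 0]},
    {"linear": [0, 0, 0], "rot": [0, 0, 0]},
    {"linear": [0, 0, 0], "rot": [0, 0, 0]}
  ]
}}

```text
time_s: 9.77
tcp_pos: [0.579, 0.0703, 0.1949]
orientation: [[-0.001, -0.983, 0.181], [0.0, 0.181, 0.983], [-1.0, 0.001, -0.0]]
ft_force: [-0.0, -0.1, 0.4]
opening: 0.0426
```

```bash
python3 - <<'E'
from h import *
d=cam("wrist");s=manip.observe();crop(d,220,420,120,270,4,"w10.png");cv2.imwrite("pics/w10f.png",d["img"])
np.savez("w10.npz",img=d["img"],E=d["extrinsics"],R=s["orientation"],p=s["tcp_pos"])
print(s["time_s"],s["tcp_pos"],s["orientation"].round(4),s["ft_force"],s["opening"],s["joint_velocities"].round(2))
E
```

```text
9.8167 [0.57903249 0.07015522 0.1950037 ] [[-5.000e-04 -9.836e-01  1.806e-01]
 [ 1.000e-04  1.806e-01  9.836e-01]
 [-1.000e+00  6.000e-04 -0.000e+00]] [ 0.51739465  0.27851146 -0.76818274] 0.042678023987691036 [-0.11 -0.14 -0.08  0.08 -0.03 -0.76]
```

View pics/w10.png

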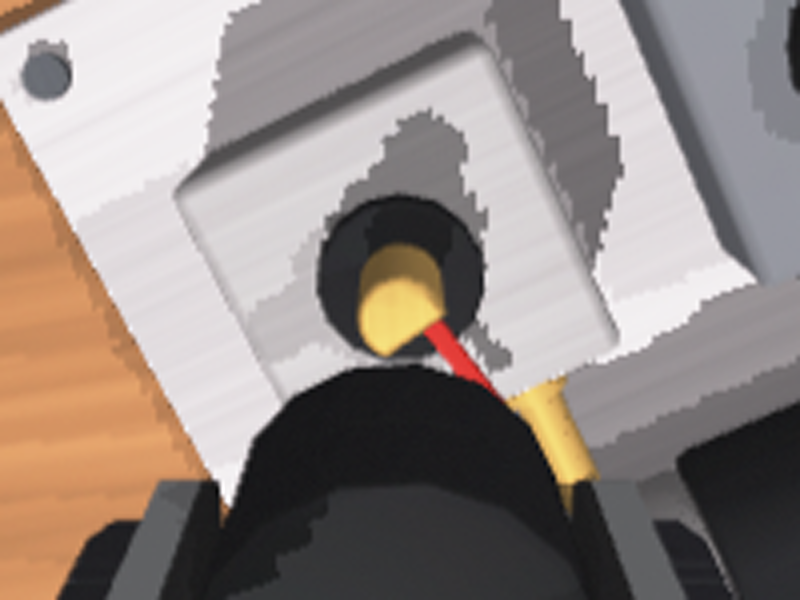

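```bash
python3 - <<'E'
from h import *
d=load("w10.npz");z=np.load("w10.npz");R=z["R"];p=z["p"]
for n,u,v,h in(("stem",320.4,198.1,.096),("collar",319.7,188.9,.068)):
    c=plane(d,u,v,h);print(n,c.round(4),(R.T@(c-p)*1e3).round(2))
E
python3 - <<'E'
import cv2
a=cv2.imread('pics/w10f.png');cv2.imwrite('pics/w10k.png',cv2.resize(a[200:340,220:420],None,fx=4,fy=4,interpolation=cv2.INTER_CUBIC))
E
```

```text
stem [0.5779 0.0714 0.096 ] [99.    1.23  0.99]
collar [0.5775 0.071  0.068 ] [127.     1.57   0.53]
```

View pics/w10k.png

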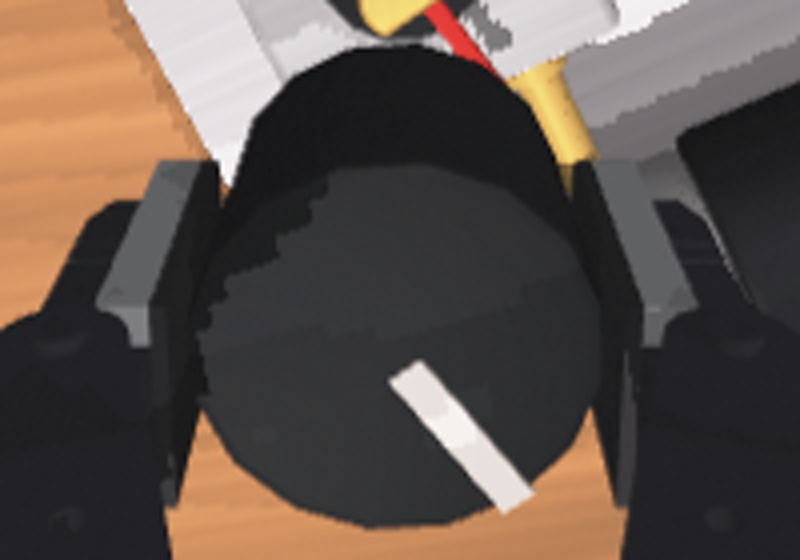

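The knob hasn't shifted in the hand. Stem offset in tool axes is about +1 mm y and +0.6 mm z, blending two biased estimates. Coming down close above the stem, then checking both static views.

Call:
{"api": "send_rows", "payload": {
  "moves": [
    {"linear": [25, 1, 0.6], "rot": [0, 0, 0]},
    {"linear": [35, 0, 0], "rot": [0, 0, 0]},
    {"linear": [20, 0, 0], "rot": [0, 0, 0]},
    {"linear": [0, 0, 0], "rot": [0, 0, 0]},
    {"linear": [0, 0, 0], "rot": [0, 0, 0]}
  ]
}}

```text
time_s: 10.23
tcp_pos: [0.5781, 0.071, 0.115]
orientation: [[-0.002, -0.984, 0.179], [0.0, 0.179, 0.984], [-1.0, 0.002, -0.0]]
ft_force: [0.2, -0.2, 0.6]
opening: 0.0424
```

```bash
python3 - <<'E'
from h import *
a=cam("scene");b=cam("side");s=manip.observe()
A=cv2.resize(a["img"][140:220,310:400],None,fx=4.4,fy=4.4,interpolation=cv2.INTER_CUBIC);B=cv2.resize(b["img"][130:210,265:355],None,fx=4.4,fy=4.4,interpolation=cv2.INTER_CUBIC)
cv2.imwrite("pics/i1.png",np.hstack([A,B]))
print(s["time_s"],s["tcp_pos"],s["ft_force"])
E
```

```text
10.3333 [0.57899702 0.07119356 0.11666558] [-0.35452848  0.41378329 -0.15064309]
```

View pics/i1.png

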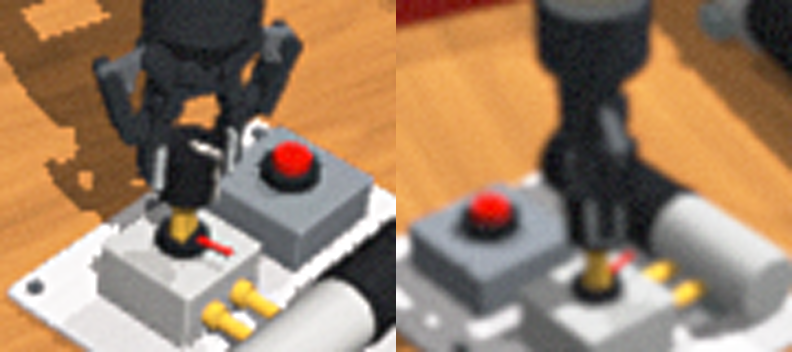

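In both views the knob sits above the stem: scene knob about 188 against stem 184, side about 600 against 597, at 4.4 px/px. Pushing down in small steps while watching the force.

Call:
{"api": "send_rows", "payload": {
  "moves": [
    {"linear": [4, 0, 0], "rot": [0, 0, 0]},
    {"linear": [4, 0, 0], "rot": [0, 0, 0]},
    {"linear": [2, 0, 0], "rot": [0, 0, 0]},
    {"linear": [0, 0, 0], "rot": [0, 0, 0]}
  ]
}}

```text
time_s: 10.67
tcp_pos: [0.5781, 0.0714, 0.1052]
orientation: [[-0.0, -0.984, 0.177], [0.0, 0.177, 0.984], [-1.0, 0.0, 0.0]]
ft_force: [-0.7, -0.1, -1.4]
opening: 0.0424
```

Call:
{"api": "send_rows", "payload": {
  "moves": [
    {"linear": [1, 0, 0], "rot": [0, 0, 0]},
    {"linear": [1, 0, 0], "rot": [0, 0, 0]},
    {"linear": [0, 0, 0], "rot": [0, 0, 0]}
  ]
}}

```text
time_s: 10.92
tcp_pos: [0.5782, 0.0714, 0.1032]
orientation: [[-0.0, -0.984, 0.177], [0.0, 0.177, 0.984], [-1.0, 0.0, 0.0]]
ft_force: [-0.3, 0.1, -1.0]
opening: 0.0425
```

No contact force yet with the underside about 3 mm below the stem top, so it seems to be entering.

Call:
{"api": "send_rows", "payload": {
  "moves": [
    {"linear": [2, 0, 0], "rot": [0, 0, 0]},
    {"linear": [2, 0, 0], "rot": [0, 0, 0]},
    {"linear": [0, 0, 0], "rot": [0, 0, 0]}
  ]
}}

```text
time_s: 11.17
tcp_pos: [0.578, 0.0714, 0.0989]
orientation: [[-0.001, -0.984, 0.177], [0.0, 0.177, 0.984], [-1.0, 0.001, -0.0]]
ft_force: [0.1, 0.7, -0.5]
opening: 0.0427
```

Call:
{"api": "send_rows", "payload": {
  "moves": [
    {"linear": [2, 0, 0], "rot": [0, 0, 0]},
    {"linear": [2, 0, 0], "rot": [0, 0, 0]},
    {"linear": [0, 0, 0], "rot": [0, 0, 0]}
  ]
}}

```text
time_s: 11.42
tcp_pos: [0.5781, 0.0714, 0.0949]
orientation: [[-0.0, -0.984, 0.177], [0.0, 0.177, 0.984], [-1.0, 0.001, -0.0]]
ft_force: [0.1, 0.6, -0.1]
opening: 0.0427
```

Call:
{"api": "send_rows", "payload": {
  "moves": [
    {"linear": [2, 0, 0], "rot": [0, 0, 0]},
    {"linear": [2, 0, 0], "rot": [0, 0, 0]},
    {"linear": [0, 0, 0], "rot": [0, 0, 0]}
  ]
}}

```text
time_s: 11.67
tcp_pos: [0.578, 0.0714, 0.0909]
orientation: [[-0.001, -0.984, 0.177], [0.0, 0.177, 0.984], [-1.0, 0.001, -0.0]]
ft_force: [0.3, 0.1, -0.5]
opening: 0.0429
```

Call:
{"api": "send_rows", "payload": {
  "moves": [
    {"linear": [2, 0, 0], "rot": [0, 0, 0]},
    {"linear": [2, 0, 0], "rot": [0, 0, 0]},
    {"linear": [0, 0, 0], "rot": [0, 0, 0]}
  ]
}}

```text
time_s: 11.92
tcp_pos: [0.5781, 0.0714, 0.0869]
orientation: [[-0.0, -0.984, 0.177], [0.0, 0.177, 0.984], [-1.0, 0.0, -0.0]]
ft_force: [0.3, -0.9, -0.8]
opening: 0.0428
```

Call:
{"api": "send_rows", "payload": {
  "moves": [
    {"linear": [2, 0, 0], "rot": [0, 0, 0]},
    {"linear": [2, 0, 0], "rot": [0, 0, 0]},
    {"linear": [0, 0, 0], "rot": [0, 0, 0]}
  ]
}}

```text
time_s: 12.17
tcp_pos: [0.5783, 0.0714, 0.0832]
orientation: [[0.0, -0.984, 0.177], [0.0, 0.177, 0.984], [-1.0, -0.0, 0.0]]
ft_force: [1.0, 0.4, 2.6]
opening: 0.0427
```

Call:
{"api": "send_rows", "payload": {
  "moves": [
    {"linear": [2, 0, 0], "rot": [0, 0, 0]},
    {"linear": [2, 0, 0], "rot": [0, 0, 0]},
    {"linear": [0, 0, 0], "rot": [0, 0, 0]}
  ]
}}

```text
time_s: 12.42
tcp_pos: [0.5784, 0.0714, 0.0794]
orientation: [[0.001, -0.984, 0.177], [0.0, 0.177, 0.984], [-1.0, -0.001, 0.0]]
ft_force: [-1.4, -0.1, 6.8]
opening: 0.0425
```

The knob is home and the spring load is as described: 2.6 N at .0832, 6.8 N at .0794. Continuing to the stop.

Call:
{"api": "send_rows", "payload": {
  "moves": [
    {"linear": [1, 0, 0], "rot": [0, 0, 0]},
    {"linear": [1, 0, 0], "rot": [0, 0, 0]},
    {"linear": [0, 0, 0], "rot": [0, 0, 0]}
  ],
  "force": 80
}}

```text
time_s: 12.67
tcp_pos: [0.5785, 0.0714, 0.0785]
orientation: [[0.001, -0.984, 0.177], [0.0, 0.177, 0.984], [-1.0, -0.001, 0.0]]
ft_force: [-4.2, -0.4, 16.0]
opening: 0.0418
```

Call:
{"api": "send_rows", "payload": {
  "moves": [
    {"linear": [1, 0, 0], "rot": [0, 0, 0]},
    {"linear": [1, 0, 0], "rot": [0, 0, 0]},
    {"linear": [0, 0, 0], "rot": [0, 0, 0]},
    {"linear": [0, 0, 0], "rot": [0, 0, 0]}
  ]
}}

```text
time_s: 13.0
tcp_pos: [0.5787, 0.0714, 0.0782]
orientation: [[0.003, -0.984, 0.177], [-0.0, 0.177, 0.984], [-1.0, -0.003, 0.0]]
ft_force: [-10.1, -1.4, 35.8]
opening: 0.0421
```

The stop is at .0784, as predicted. I'll ease off a little to about 25 N and check in the pictures.

Call:
{"api": "send_rows", "payload": {
  "moves": [
    {"linear": [-1.2, 0, 0], "rot": [0, 0, 0]},
    {"linear": [0, 0, 0], "rot": [0, 0, 0]},
    {"linear": [0, 0, 0], "rot": [0, 0, 0]}
  ]
}}

```text
time_s: 13.25
tcp_pos: [0.5786, 0.0714, 0.0784]
orientation: [[0.002, -0.984, 0.177], [0.0, 0.177, 0.984], [-1.0, -0.002, 0.0]]
ft_force: [-6.4, -0.1, 23.8]
opening: 0.0423
```

```bash
python3 - <<'E'
from h import *
a=cam("scene");b=cam("side");w=cam("wrist");s=manip.observe()
A=cv2.resize(a["img"][140:220,310:400],None,fx=4.4,fy=4.4,interpolation=cv2.INTER_CUBIC);B=cv2.resize(b["img"][130:210,265:355],None,fx=4.4,fy=4.4,interpolation=cv2.INTER_CUBIC)
cv2.imwrite("pics/f1.png",np.hstack([A,B]));cv2.imwrite("pics/f1s.png",a["img"]);cv2.imwrite("pics/f1w.png",w["img"])
print(s["time_s"],s["tcp_pos"],s["ft_force"],s["ft_torque"],s["opening"])
E
```

```text
13.4 [0.57861505 0.0714239  0.07837788] [-6.23420056e+00 -6.75061542e-05  2.20629140e+01] [-0.1040195   1.05625284 -0.07052726] 0.042104217145456875
```

View pics/f1.png

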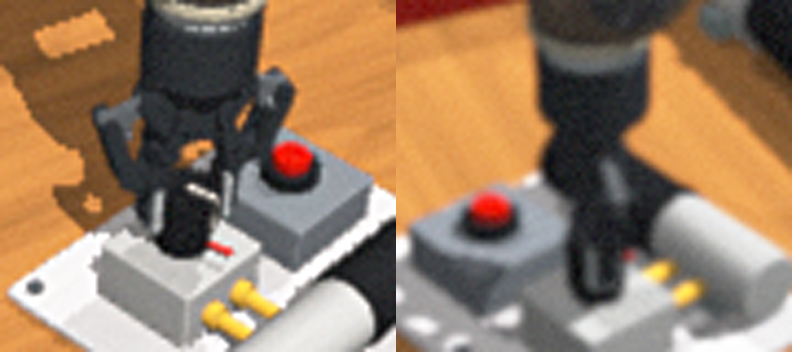

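View pics/f1w.png

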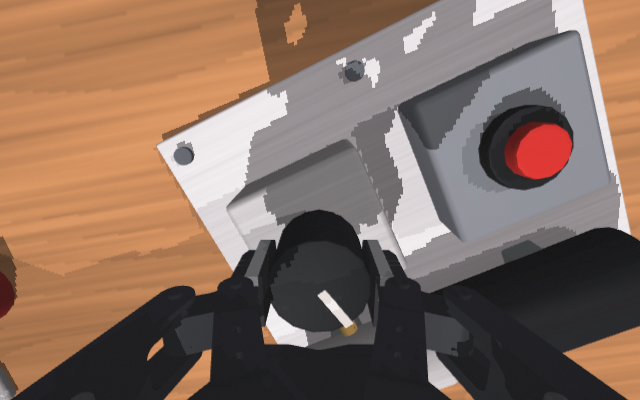

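View pics/f1s.png

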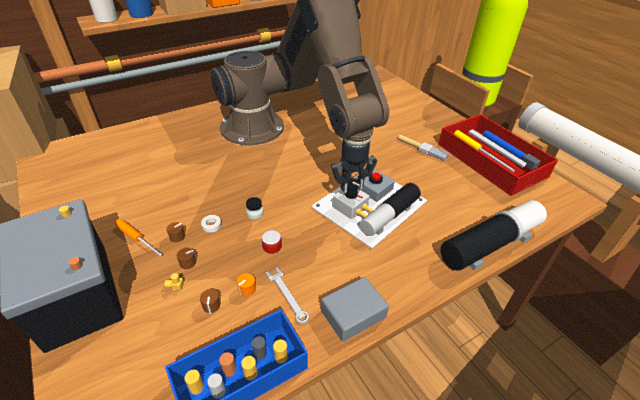

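Scene and side views show the knob seated on the collar, its line in the direction of the pointer, the button up and the other objects in place. The push is steady at about 22 N. Handing in.

```bash
python3 - <<'E'
from station import manip
s=manip.observe();print(s["time_s"],s["tcp_pos"],s["ft_force"]);print(manip.job_done())
s=manip.observe();print(s["time_s"],s["tcp_pos"],s["ft_force"],s["opening"])
E
```

```text
13.4 [0.57861505 0.0714239  0.07837788] [-6.23420056e+00 -6.75061542e-05  2.20629140e+01]
the job is handed in; nothing more can be done
None
the job is handed in; nothing more can be done
```

I pressed the relief button fully down and let it spring back. Then I turned the black knob about 13°, pushed it onto the bleed stem, and pressed both down to the stop. I handed in at 13.4 s with the knob still held down at about 22 N.

**Button:** The first press was about 4 mm off centre and reached 19 N, so I lifted, centred and pressed again. That press met a hard stop, with the force rising to 43 N at the fingertips. Later pictures show the button back up. The stop came at tool height 0.064 m, not the 0.060 m I expected. I took that as the shut fingertips reaching about 4 mm past the tool point, because the pads were on the red face only.

**Knob:** It slid on with no measurable resistance. The spring load read 2.6 N, then 6.8 N, and the stop came at tool height 0.0784 m, as predicted from the grip height. The push peaked at 36 N before I eased it off.

**Disagreements:** My angle estimates for the knob line and the pointer differed by 3–5° between methods, but their difference (about 13°) agreed. The camera position estimates differed by 1–4 mm.

**Last look:** In the scene picture the other things on the bench were where they started.

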